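Index and lock the welding turntable

ROBOT

A 6-joint arm with a two-finger parallel gripper is mounted at the origin on the work surface. World frame = base frame: x ahead of the robot, y to its left, z up, the work surface at z = 0. Lengths are in mm, angles in rad, forces in N, time in s.
With the tool pointing down it reaches from about 300 to 1000 mm from the base axis. Payload 5.1 kg.
Tool frame: the origin (TCP) lies midway between the tips of the shut fingers; the grasp point (between the pads) lies 19 mm behind it; z points along the fingers, y is the direction in which the jaws open and shut (so a half turn about z gives the same grasp; the last joint's range is limited). The gripper opens to 95 mm and grips with 3 to 60 N. Pads are 20 mm wide; open, the fingers measure 119 mm over their backs; the gripper's body (75 mm by 180 mm) begins 59 mm behind the grasp point.
Start: joints at [1.078, 0.124, 1.65, -0, 1.367, -0.083], TCP at [258.996, 596.159, 214.656] pointing down, gripper open.
Joint ranges: [-2.61, 2.61], [-1.02, 2.33], [0.03, 2.71], [-1.35, 4.49], [0.32, 2.68], [-2.91, 2.91]. Speed limits (rad/s): [2.57, 2.57, 3.14, 3.14, 3.14, 3.14].

INTERFACE

Orientations are given as [roll, pitch, yaw] about the fixed x, y, z axes, in that order (R = Rz(yaw) Ry(pitch) Rx(roll)).
In Python, from rig import get_state, get_image, job_done, boxes_of, spot_point gives the robot as it stands.
- The arm moves only by the tool carry_out, never from a script. Its argument "deltas" is a list of rows, each an object with "dp": the shift along the tool's x, y, z in m, a list of three; "twist": the turn, a rotation vector about the tool's x, y, z in rad, a list of three. A call has 1 to 5 rows; each row shifts and turns the pose as measured when the row begins, along the tool's axes as they then stand; what a row does not reach is not made up. A row lasts 1/12 s, in which the tool goes at most 41.7 mm and 7.16 degrees, less where a joint would pass 70% of its speed; a pose out of reach is approached as far as the arm can. A call is refused whole if a number of a shift passes 0.0417 or a number of a turn 0.125, either way. A call with a gripper value outside its range is refused whole. "claw" is the finger opening in m, from 0 to 0.0951, set as the call begins (left out, the last holds). The fingers move at their own pace and stop on an object; "grip_force" is the grip in N (left out, the last holds). Time passes only in rows, so rows that do not move let the fingers close. It gives the time, the measured TCP pose, the force and the opening at its end, in the units of the state.
- get_state(): the state, without advancing time (a new reading comes with each control period).
- get_image(name): name is "side" or "top"; returns a dict with "frame" (384x512x3 uint8, blue, green, red), "fx", "fy", "cx", "cy" (pixels), "k1" (the pictures are not rectified: a ray, as slopes to the right and down, at radius r is drawn at 1 + k1 r^2 times it, then the intrinsics apply), "camera_from_world" (4x4, takes a point from world to camera coordinates). Camera axes: x right, y down, z forward; pixel columns grow to the right and rows downward; lengths in mm; the calibration is good to about 2 mm. A picture is of the moment at which its call begins. There is no depth.
- job_done(): hands the job in, once; it reports no verdict.
Trained networks look in a picture, given as the dict that the camera call returned (one of the last four; its "shot" number tells which), for a name from the list of things; names that differ only in an ending like _2 or _b are one class to them, and where a whole thing is asked for, a point or a joint stands for the part that bears it (a point fixed in the world has none). Each returns a list of dicts, best first, with "confidence" (0 to 1); they miss things now and then, are a little off and sometimes report something else, mostly with a low value. They report only what shows in the picture. A call takes as long as a camera call.
- boxes_of(label, picture): "xyz" ([x, y, z] in mm, in the coordinates of the camera as it stood for that picture, good to about 4 mm: the middle of the surface that is visible of it).
- spot_point(label, picture): "xyz" ([x, y, z] in mm, in the coordinates of the camera as it stood for that picture, good to about 4 mm: a listed point, or the origin of a listed thing).
The state is a dict: "t": time; "q": joint angles; "qd": joint speeds; "joint_efforts": joint torques, N m; "tool_pos": TCP position; "orientation": TCP orientation; "contact_force": force on the tool from outside, world axes, zero at the start; "wrist_torque": the same for the moment, N m; "width": opening from 0.0 (shut) to 1.0 (fully open).
Only numpy, scipy, OpenCV 4.12 (cv2) and the standard library are available. Lean on these libraries where they do the work, as an engineer would, in place of code of your own. Each camera call takes 0.05 s, during which the arm holds its last target. There are 200 camera calls.

TASK

Turn the small welding turntable by its red grip bar, the shorter way round and hand over hand (let go part-way and take a fresh grip), until the notch between the yellow blocks of its rim stands at the latch. Then swing the latch over until its pin rests fully down in the notch, and let go. Leave the spare ring, the wire brush and the square where they lie.

Things in the scene. Friction and masses are not known exactly. Their poses are not given: they have to be found in the camera images.
- base: Fixed blue round base of the turntable, 260 mm across, 20 mm thick, bolted to the table; origin on the turntable's axis at table height, z up. The latch stands on its own -y side, on a tongue 56 mm wide that reaches 193 mm from the axis. It does not move in a run; its place and yaw differ between runs
- turntable (a joint): Angle of the turntable in the base, rad, growing counter-clockwise seen from above. It turns endlessly, without stops, with light friction (about 0.06 N m), and stays where it is left. The notch is at the latch when the value is 0 or 2 pi (6.283); runs start between 2.0 and 4.28, so from below pi the shorter way is clockwise, down to 0, and from above pi counter-clockwise, up to 2 pi (within 0.3 of pi either way will do)
- turntable_grip (a point): Centre of the turntable's red grip bar, on the turning axis, 88 mm above the table. The bar is 64 mm long along this point's x axis, 14 mm wide along its y axis and spans 60 to 100 mm above the table; under it is a dark hub of 36 mm diameter. Around it the plate (226 mm across) carries a bright welded ring, 160 mm over its outside, 128 mm inside, top 58 mm above the table, and an upright rim 16 mm wide, top 54 mm above the table. Turns with the turntable
- notch (a point): Middle of the notch in the turntable's rim, 105 mm from the axis, 46 mm above the table; it turns with the turntable (on the turntable's own -y side). The notch is about 24 mm wide between two yellow rim blocks, 18 mm deep, with a yellow stripe on the plate
- catch (a point): Fixed point of the base where the notch must come to stand: 105 mm from the axis on the base's -y side, 46 mm above the table, where the closed latch's pin goes down
- latch_hinge (a point): Middle of the latch's hinge pin, 165 mm from the axis on the base's -y side, 66 mm above the table, between two grey cheeks (38 mm over both, top 78 mm above the table); the hinge line runs along the base's x axis
- latch_grip (a point): Centre of the latch's yellow grip: disc 26 mm in diameter, 22 mm thick, flat faces always along the base's x axis, so fingers closing along that axis can hold it from above as it swings. 60 mm from the hinge along the arm, 30 mm to its upper side; closed, straight above the catch, centre 96 mm and top 109 mm above the table. Held, it may lag in the fingers: a push of a few N on its top then closes it fully
- latch (a joint): Angle of the latch, rad: 0 = closed, red arm level, pointing to the turntable's axis, its steel pin (10 mm thick, round end 41 mm above the table) fully down in the notch; grows as it swings up and away from the axis to 1.9 (thrown back). It starts thrown back, between 1.2 and 1.8, and stays where it is left (friction 0.06 N m, 70 g). If the notch is not there within about 7 mm, the pin stops on the rim at about 0.2
- spare_ring_mid (a point): Bystander: loose bright steel ring lying on the table, 138 mm over its outside, 18 mm thick; point at its centre, 8 mm above the table
- wire_brush_mid (a point): Bystander: loose wire brush lying on the table along this point's x axis, about 0.18 m long; point 8 mm above the table's surface
- square_mid (a point): Bystander: loose red L-shaped welding square, lying flat, legs 110 mm, 16 mm thick; point at the middle of its outline, 8 mm above the table

How it is judged:
By the outcome, as a careful person would: the job done as asked, in the order asked, and still so for the second after the job is handed in, with the robot touching nothing.
It also fails if it takes over 70 s, if anything falls off the work surface, if the arm or the gripper's body presses on something with over 40 N, if the wrist force passes 120 N, or if a joint passes its speed limit or range.

## Working session

There is one attempt and no reset: what is moved stays moved. The work goes in short steps, Python scripts to look and compute and a tool call to move; the robot and the scene stay as the last step left them, time stands still between calls to the robot, and variables do not carry over. Pictures are saved under pics/ and viewed, about 8 in all and at most 12, crops included, and the job is handed in when it is done.

Besides the shell and the picture viewer there is one more tool, called after "Call:" by a JSON object that holds its "method" and its "body". carry_out: Moves the arm, as the interface text tells. Its arguments: {"type":"object","properties":{"deltas":{"type":"array","items":{"type":"object","properties":{"dp":{"type":"array","items":{"type":"number"}},"twist":{"type":"array","items":{"type":"number"}}}}},"claw":{"type":"number"},"grip_force":{"type":"number"}},"required":["deltas"]}

```bash
mkdir -p pics; ls
cat > h.py <<'E'
import numpy as np, cv2
from rig import *
from scipy.spatial.transform import Rotation as R
NAMES=["base","turntable_grip","notch","catch","latch_hinge","latch_grip","spare_ring_mid","wire_brush_mid","square_mid"]
def world(p,im):
    T=np.linalg.inv(np.array(im["camera_from_world"])); return T[:3,:3]@np.array(p)+T[:3,3]
def pix(w,im):
    c=np.array(im["camera_from_world"])@np.append(w,1); s=c[:2]/c[2]; s=s*(1+im["k1"]*(s@s))
    return np.array([im["fx"]*s[0]+im["cx"],im["fy"]*s[1]+im["cy"]])
def spot(n,im,f=spot_point):
    return [(round(d["confidence"],2),world(d["xyz"],im).round(1).tolist()) for d in f(n,im)[:2]]
E
python3 - <<'E'
from h import *
for c in ["side","top"]:
    im=get_image(c); cv2.imwrite(f"pics/{c}0.png",im["frame"])
    print(c,[n and (n,spot(n,im)) for n in NAMES])
    T=np.linalg.inv(np.array(im["camera_from_world"])); print(T[:3,3],T[:3,2])
print(get_state())
E
```

```text
pics
side [('base', [(0.75, [484.5, 71.5, -0.2])]), ('turntable_grip', [(0.86, [483.6, 72.2, 90.8])]), ('notch', [(0.69, [552.5, 153.0, 45.7])]), ('catch', [(0.67, [494.2, -34.2, 44.4])]), ('latch_hinge', [(0.71, [497.6, -92.1, 67.1])]), ('latch_grip', [(0.55, [495.2, -108.3, 126.5])]), ('spare_ring_mid', [(0.92, [476.8, 326.8, 2.7])]), ('wire_brush_mid', [(0.9, [668.8, 111.4, 5.8])]), ('square_mid', [(0.89, [497.4, -357.7, 10.0])])]
[  42.68107861 -494.47871363  836.40883732] [ 0.48794191  0.47600252 -0.73166542]
top [('base', [(0.81, [482.6, 71.3, -3.2])]), ('turntable_grip', [(0.95, [484.3, 72.0, 83.9]), (0.45, [495.9, -359.3, 8.2])]), ('notch', [(0.88, [547.4, 148.9, 44.6])]), ('catch', [(0.86, [488.7, -28.2, 43.8])]), ('latch_hinge', [(0.66, [495.4, -95.3, 67.7])]), ('latch_grip', [(0.52, [492.9, -109.1, 128.9])]), ('spare_ring_mid', [(0.98, [476.7, 322.9, 6.4])]), ('wire_brush_mid', [(0.58, [668.2, 118.8, 8.4])]), ('square_mid', [(0.88, [499.2, -357.0, 8.0])])]
[ 342.07881921  -31.52569003 1397.04365625] [ 0.14233457 -0.00544289 -0.98980364]
{'t': 1.0, 'q': array([ 1.07839142e+00,  1.23806389e-01,  1.65028529e+00,  3.06572445e-05,
        1.36749066e+00, -8.25771987e-02]), 'qd': array([-0.00097476,  0.00045954,  0.00061801, -0.00013231,  0.00050432,
        0.00080019]), 'joint_efforts': array([ 1.11742795e-04, -4.17595196e+01, -3.60237515e+01,  7.74947810e-02,
        4.28720028e-02, -1.35887555e-05]), 'tool_pos': array([258.99749683, 596.16941906, 214.66078018]), 'orientation': array([ 3.14157990e+00, -2.90728603e-05,  2.73175876e+00]), 'contact_force': array([0.02140415, 0.35824955, 0.41608954]), 'wrist_torque': array([-0.0497164 ,  0.00662093, -0.03040397]), 'width': 1.0014962020537495}
```

View pics/top0.png

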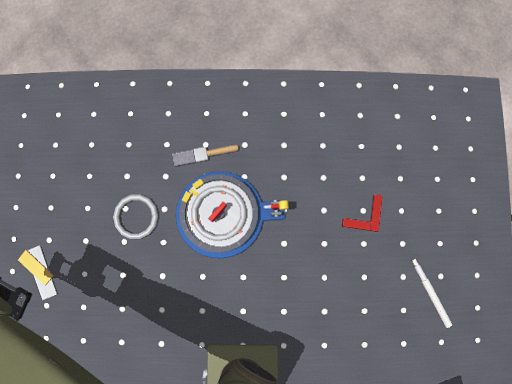

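View pics/side0.png

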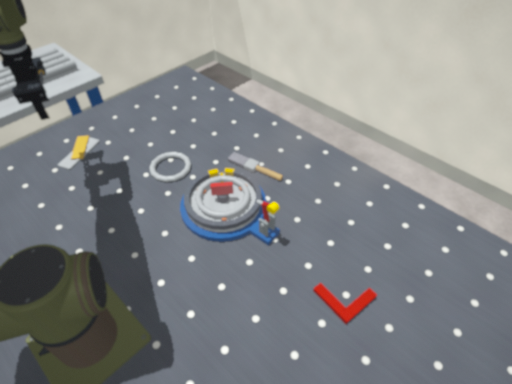

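The top view shows the turntable hub at about (219,213), the notch blocks at (190,190), the red bar from (211,219) to (226,204), and the latch thrown back at (275,207). The side view agrees.

The axis is near (484,72) and the base yaw is about 0.075. The notch bearing is about 50°, so the joint stands at about 2.37 and the shorter way is clockwise. Next I move above the bar.

Call:
{"method": "carry_out", "body": {"deltas": [{"dp": [-0.0295, -0.028, 0]}, {"dp": [-0.0295, -0.028, 0]}, {"dp": [-0.0295, -0.028, 0]}, {"dp": [-0.0295, -0.028, 0]}, {"dp": [-0.0295, -0.028, 0]}], "claw": 0.095}}

```text
invalid input
```

Call:
{"method": "carry_out", "body": {"deltas": [{"dp": [-0.0295, -0.028, 0]}, {"dp": [-0.0295, -0.028, 0]}, {"dp": [-0.0295, -0.028, 0]}, {"dp": [-0.0295, -0.028, 0]}, {"dp": [-0.0295, -0.028, 0]}]}}

```text
invalid input
```

Call:
{"method": "carry_out", "body": {"deltas": [{"dp": [-0.0295, -0.028, 0.0], "twist": [0.0, 0.0, 0.0]}, {"dp": [-0.0295, -0.028, 0.0], "twist": [0.0, 0.0, 0.0]}, {"dp": [-0.0295, -0.028, 0.0], "twist": [0.0, 0.0, 0.0]}, {"dp": [-0.0295, -0.028, 0.0], "twist": [0.0, 0.0, 0.0]}, {"dp": [-0.0295, -0.028, 0.0], "twist": [0.0, 0.0, 0.0]}], "claw": 0.095}}

```text
t: 1.42
tool_pos: [338.0, 409.2, 213.0]
orientation: [3.141, -0.001, 2.744]
contact_force: [0.9, 0.3, -0.1]
width: 0.999
```

Call:
{"method": "carry_out", "body": {"deltas": [{"dp": [-0.0295, -0.028, 0.0], "twist": [0.0, 0.0, 0.0]}, {"dp": [-0.0295, -0.028, 0.0], "twist": [0.0, 0.0, 0.0]}, {"dp": [-0.0295, -0.028, 0.0], "twist": [0.0, 0.0, 0.0]}, {"dp": [-0.0295, -0.028, 0.0], "twist": [0.0, 0.0, 0.0]}, {"dp": [-0.0295, -0.028, 0.0], "twist": [0.0, 0.0, 0.0]}]}}

```text
t: 1.83
tool_pos: [420.2, 217.4, 213.8]
orientation: [3.137, 0.002, 2.747]
contact_force: [1.6, 0.3, -1.0]
width: 1.001
```

Call:
{"method": "carry_out", "body": {"deltas": [{"dp": [-0.0295, -0.028, 0.0], "twist": [0.0, 0.0, 0.0]}, {"dp": [-0.0295, -0.028, 0.0], "twist": [0.0, 0.0, 0.0]}, {"dp": [-0.0295, -0.028, 0.0], "twist": [0.0, 0.0, 0.1]}, {"dp": [0.0, 0.0, 0.0], "twist": [0.0, 0.0, 0.1]}, {"dp": [0.0, 0.0, 0.0], "twist": [0.0, 0.0, 0.1]}]}}

```text
t: 2.25
tool_pos: [472.3, 94.7, 215.5]
orientation: [3.134, 0.006, 2.424]
contact_force: [0.2, 0.5, -0.2]
width: 0.999
```

Call:
{"method": "carry_out", "body": {"deltas": [{"dp": [-0.0235, -0.0095, 0.0], "twist": [0.0, 0.0, 0.0]}, {"dp": [0.0, 0.0, 0.035], "twist": [0.0, 0.0, 0.0]}, {"dp": [0.0, 0.0, 0.035], "twist": [0.0, 0.0, 0.0]}, {"dp": [0.0, 0.0, 0.03], "twist": [0.0, 0.0, 0.0]}, {"dp": [0.0, 0.0, 0.0], "twist": [0.0, 0.0, 0.0]}]}}

```text
t: 2.67
tool_pos: [489.7, 68.3, 117.8]
orientation: [3.126, 0.014, 2.414]
contact_force: [-2.0, -0.5, -0.5]
width: 1.003
```

Run:
```python
from h import *
a=[get_image(c) for c in ["side","top"]]
for im in a: print([(n,spot(n,im)) for n in ["turntable_grip","notch","base","latch_hinge","catch"]])
c=np.hstack([cv2.resize(i["frame"][int(p[1])-60:int(p[1])+60,int(p[0])-60:int(p[0])+60],(400,400),interpolation=cv2.INTER_CUBIC) for i in a for p in [pix([484,72,88],i)]])
cv2.imwrite("pics/c1.png",c); s=get_state(); print(s["tool_pos"],s["orientation"],s["q"])
```

```text
[('turntable_grip', [(0.68, [482.9, 74.4, 90.4])]), ('notch', [(0.79, [551.1, 153.6, 45.8])]), ('base', [(0.58, [481.9, 71.0, 1.3])]), ('latch_hinge', [(0.66, [495.3, -93.4, 66.6])]), ('catch', [(0.75, [491.0, -36.3, 46.4])])]
[('turntable_grip', [(0.7, [484.1, 70.5, 86.6])]), ('notch', []), ('base', [(0.75, [480.9, 72.2, -1.6])]), ('latch_hinge', [(0.6, [496.4, -92.8, 68.9]), (0.48, [481.1, 72.4, 83.9])]), ('catch', [(0.84, [489.3, -30.3, 44.4])])]
[494.2036861   68.92112534 124.66217309] [3.11795241 0.02292098 2.41491455] [ 3.00827397e-02 -1.63586506e-01  2.08943028e+00  1.57210357e-03
  1.18285529e+00 -8.14877203e-01]
```

View pics/c1.png

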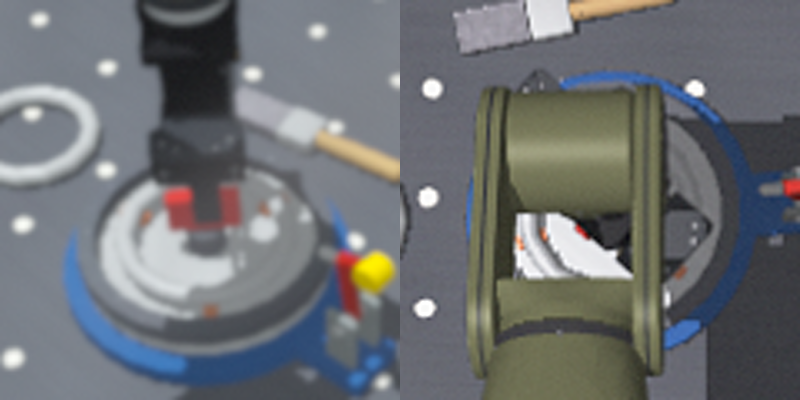

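The left crop (side) shows the fingers around the red bar, roughly aligned with it. The right crop (top) is mostly hidden by the arm. The tool has tilted slightly, so I'll compute a correction.

```bash
cat >> h.py <<'E'
def go(p,yaw):
    s=get_state(); Rt=R.from_euler("xyz",s["orientation"]); G=R.from_euler("xyz",[np.pi,0,yaw])
    print("pos",s["tool_pos"].round(1),"ori",s["orientation"].round(3),"q",s["q"].round(2),"qd",abs(s["qd"]).max().round(3),"F",s["contact_force"].round(1),"t",round(s["t"],2))
    print("dp mm",Rt.inv().apply(np.array(p)-s["tool_pos"]).round(1),"twist",(Rt.inv()*G).as_rotvec().round(3))
E
python3 -c "
from h import *
go([484,72,115],2.44)
get_image('side');go([484,72,115],2.44)"
```

```text
pos [494.2  68.9 124.7] ori [3.118 0.023 2.415] q [ 0.03 -0.16  2.09  0.    1.18 -0.81] qd 0.006 F [-0.6 -0.3  0.7] t 3.27
dp mm [ 9.9 -4.7  9.3] twist [ 0.023  0.023 -0.025]
pos [494.1  68.9 124.4] ori [3.118 0.023 2.415] q [ 0.03 -0.16  2.09  0.    1.18 -0.81] qd 0.004 F [ 0.4  0.7 -0.1] t 3.32
dp mm [ 9.8 -4.6  9.1] twist [ 0.023  0.023 -0.025]
```

Call:
{"method": "carry_out", "body": {"deltas": [{"dp": [0.01, -0.0045, 0.009], "twist": [0.023, 0.023, -0.02]}, {"dp": [0.0, 0.0, 0.0], "twist": [0.0, 0.0, 0.0]}]}}

```text
t: 3.48
tool_pos: [483.1, 72.3, 114.7]
orientation: [-3.14, -0.002, 2.437]
contact_force: [-0.1, 0.2, -0.8]
width: 1.001
```

```bash
python3 -c "
from h import *
go([484,72,66],2.44)"
```

```text
pos [483.1  72.3 114.7] ori [-3.140e+00 -2.000e-03  2.437e+00] q [ 0.04 -0.15  2.1   0.    1.2  -0.83] qd 0.034 F [-0.1  0.2 -0.8] t 3.48
dp mm [-1.   0.4 48.7] twist [-0.002 -0.002 -0.003]
```

Call:
{"method": "carry_out", "body": {"deltas": [{"dp": [0.0, 0.0, 0.02], "twist": [0.0, 0.0, 0.0]}, {"dp": [0.0, 0.0, 0.018], "twist": [0.0, 0.0, 0.0]}, {"dp": [0.0, 0.0, 0.01], "twist": [0.0, 0.0, 0.0]}, {"dp": [0.0, 0.0, 0.0], "twist": [0.0, 0.0, 0.0]}]}}

```text
t: 3.82
tool_pos: [482.7, 72.9, 64.8]
orientation: [-3.14, -0.002, 2.439]
contact_force: [-0.9, 1.1, -0.6]
width: 0.998
```

Call:
{"method": "carry_out", "body": {"deltas": [{"dp": [0.0, 0.0, 0.0], "twist": [0.0, 0.0, 0.0]}, {"dp": [0.0, 0.0, 0.0], "twist": [0.0, 0.0, 0.0]}, {"dp": [0.0, 0.0, 0.0], "twist": [0.0, 0.0, 0.0]}, {"dp": [0.0, 0.0, 0.0], "twist": [0.0, 0.0, 0.0]}, {"dp": [0.0, 0.0, 0.0], "twist": [0.0, 0.0, 0.0]}], "claw": 0.0, "grip_force": 20}}

```text
t: 4.23
tool_pos: [483.5, 73.1, 66.4]
orientation: [-3.14, -0.002, 2.439]
contact_force: [-1.1, 0.5, 0.1]
width: 0.703
```

```bash
python3 -c "
from h import *
go([484,72,66],2.44)"
```

```text
pos [483.5  73.1  66.4] ori [-3.140e+00 -2.000e-03  2.439e+00] q [ 0.04 -0.09  2.13  0.    1.1  -0.83] qd 0.011 F [-1.1  0.5  0.1] t 4.23
dp mm [-1.1 -0.6  0.4] twist [-0.001 -0.002 -0.001]
```

Call:
{"method": "carry_out", "body": {"deltas": [{"dp": [0.0, 0.0, 0.0], "twist": [0.0, 0.0, 0.0]}, {"dp": [0.0, 0.0, 0.0], "twist": [0.0, 0.0, 0.0]}, {"dp": [0.0, 0.0, 0.0], "twist": [0.0, 0.0, 0.0]}, {"dp": [0.0, 0.0, 0.0], "twist": [0.0, 0.0, 0.0]}, {"dp": [0.0, 0.0, 0.0], "twist": [0.0, 0.0, 0.0]}]}}

```text
t: 4.65
tool_pos: [485.1, 73.2, 68.6]
orientation: [3.14, 0.001, 2.439]
contact_force: [-0.4, 0.0, 0.4]
width: 0.357
```

Call:
{"method": "carry_out", "body": {"deltas": [{"dp": [0.0, 0.0, 0.0], "twist": [0.0, 0.0, 0.0]}, {"dp": [0.0, 0.0, 0.0], "twist": [0.0, 0.0, 0.0]}, {"dp": [0.0, 0.0, 0.0], "twist": [0.0, 0.0, 0.0]}, {"dp": [0.0, 0.0, 0.0], "twist": [0.0, 0.0, 0.0]}, {"dp": [0.0, 0.0, 0.0], "twist": [0.0, 0.0, 0.0]}]}}

```text
t: 5.07
tool_pos: [484.5, 72.5, 68.6]
orientation: [-3.141, 0.001, 2.439]
contact_force: [-1.1, 0.3, -0.2]
width: 0.149
```

Gripped: the opening is 14.2 mm, which matches the bar. I start turning clockwise.

Call:
{"method": "carry_out", "body": {"deltas": [{"dp": [0.0, 0.0, 0.0], "twist": [0.0, 0.0, 0.1]}, {"dp": [0.0, 0.0, 0.0], "twist": [0.0, 0.0, 0.1]}, {"dp": [0.0, 0.0, 0.0], "twist": [0.0, 0.0, 0.1]}, {"dp": [0.0, 0.0, 0.0], "twist": [0.0, 0.0, 0.1]}, {"dp": [0.0, 0.0, 0.0], "twist": [0.0, 0.0, 0.1]}]}}

```text
t: 5.48
tool_pos: [484.5, 72.5, 68.5]
orientation: [-3.141, 0.002, 1.919]
contact_force: [-1.0, -0.6, 1.3]
width: 0.149
```

```bash
python3 -c "
from h import *
go([484.3,72.3,68],0.89)"
```

```text
pos [484.5  72.5  68.5] ori [-3.141e+00  2.000e-03  1.919e+00] q [ 0.04 -0.09  2.13 -0.    1.11 -0.31] qd 1.247 F [-1.  -0.6  1.3] t 5.48
dp mm [-0.1 -0.3  0.5] twist [1.000e-03 2.000e-03 1.029e+00]
```

Smooth, with low forces.

Call:
{"method": "carry_out", "body": {"deltas": [{"dp": [0.0, 0.0, 0.0], "twist": [0.0, 0.0, 0.11]}, {"dp": [0.0, 0.0, 0.0], "twist": [0.0, 0.0, 0.11]}, {"dp": [0.0, 0.0, 0.0], "twist": [0.0, 0.0, 0.11]}, {"dp": [0.0, 0.0, 0.0], "twist": [0.0, 0.0, 0.11]}, {"dp": [0.0, 0.0, 0.0], "twist": [0.0, 0.0, 0.11]}]}}

```text
t: 5.9
tool_pos: [484.5, 72.5, 68.5]
orientation: [3.141, 0.002, 1.342]
contact_force: [-0.5, -1.5, 0.6]
width: 0.147
```

Call:
{"method": "carry_out", "body": {"deltas": [{"dp": [0.0, 0.0, 0.0], "twist": [0.0, 0.0, 0.11]}, {"dp": [0.0, 0.0, 0.0], "twist": [0.0, 0.0, 0.11]}, {"dp": [0.0, 0.0, 0.0], "twist": [0.0, 0.0, 0.11]}, {"dp": [0.0, 0.0, 0.0], "twist": [0.0, 0.0, 0.08]}, {"dp": [0.0, 0.0, 0.0], "twist": [0.0, 0.0, 0.0]}]}}

```text
t: 6.32
tool_pos: [484.6, 72.5, 68.6]
orientation: [3.141, 0.001, 0.908]
contact_force: [0.1, -0.8, 1.7]
width: 0.149
```

Call:
{"method": "carry_out", "body": {"deltas": [{"dp": [0.0, 0.0, 0.0], "twist": [0.0, 0.0, 0.0]}, {"dp": [0.0, 0.0, 0.0], "twist": [0.0, 0.0, 0.0]}, {"dp": [0.0, 0.0, 0.0], "twist": [0.0, 0.0, 0.0]}, {"dp": [0.0, 0.0, 0.0], "twist": [0.0, 0.0, 0.0]}, {"dp": [0.0, 0.0, 0.0], "twist": [0.0, 0.0, 0.0]}], "claw": 0.06}}

```text
t: 6.73
tool_pos: [484.6, 72.8, 68.3]
orientation: [3.141, 0.001, 0.915]
contact_force: [-0.8, 0.8, 0.0]
width: 0.443
```

```bash
python3 -c "
from h import *
go([484.3,72.3,125],0.89)"
```

```text
pos [484.6  72.8  68.3] ori [3.141e+00 1.000e-03 9.150e-01] q [ 0.04 -0.09  2.13 -0.    1.11  0.7 ] qd 0.007 F [-0.8  0.8  0. ] t 6.73
dp mm [ -0.6   0.  -56.7] twist [0.    0.001 0.025]
```

Call:
{"method": "carry_out", "body": {"deltas": [{"dp": [0.0, 0.0, -0.028], "twist": [0.0, 0.0, 0.0]}, {"dp": [0.0, 0.0, -0.03], "twist": [0.0, 0.0, 0.0]}, {"dp": [0.0, 0.0, 0.0], "twist": [0.0, 0.0, -0.12]}, {"dp": [0.0, 0.0, 0.0], "twist": [0.0, 0.0, -0.12]}, {"dp": [0.0, 0.0, 0.0], "twist": [0.0, 0.0, -0.12]}]}}

```text
t: 7.15
tool_pos: [483.8, 73.0, 128.0]
orientation: [-3.139, 0.001, 1.29]
contact_force: [-0.1, -0.6, -0.3]
width: 0.63
```

Call:
{"method": "carry_out", "body": {"deltas": [{"dp": [0.0, 0.0, 0.0], "twist": [0.0, 0.0, -0.12]}, {"dp": [0.0, 0.0, 0.0], "twist": [0.0, 0.0, -0.12]}, {"dp": [0.0, 0.0, 0.0], "twist": [0.0, 0.0, -0.12]}, {"dp": [0.0, 0.0, 0.0], "twist": [0.0, 0.0, -0.12]}, {"dp": [0.0, 0.0, 0.0], "twist": [0.0, 0.0, -0.12]}]}}

```text
t: 7.57
tool_pos: [484.4, 73.1, 129.2]
orientation: [-3.141, 0.0, 1.915]
contact_force: [-0.8, 0.1, 0.5]
width: 0.633
```

Call:
{"method": "carry_out", "body": {"deltas": [{"dp": [0.0, 0.0, 0.0], "twist": [0.0, 0.0, -0.12]}, {"dp": [0.0, 0.0, 0.0], "twist": [0.0, 0.0, -0.12]}, {"dp": [0.0, 0.0, 0.0], "twist": [0.0, 0.0, -0.12]}, {"dp": [0.0, 0.0, 0.0], "twist": [0.0, 0.0, -0.12]}, {"dp": [0.0, 0.0, 0.0], "twist": [0.0, 0.0, -0.12]}]}}

```text
t: 7.98
tool_pos: [484.3, 73.3, 129.0]
orientation: [-3.141, 0.0, 2.54]
contact_force: [0.6, -0.9, -0.3]
width: 0.631
```

Call:
{"method": "carry_out", "body": {"deltas": [{"dp": [0.0, 0.0, 0.0], "twist": [0.0, 0.0, -0.12]}, {"dp": [0.0, 0.0, 0.0], "twist": [0.0, 0.0, -0.12]}, {"dp": [0.0, 0.0, 0.0], "twist": [0.0, 0.0, -0.12]}, {"dp": [0.0, 0.0, 0.0], "twist": [0.0, 0.0, -0.12]}, {"dp": [0.0, 0.0, 0.0], "twist": [0.0, 0.0, -0.12]}]}}

```text
t: 8.4
tool_pos: [484.1, 73.5, 128.7]
orientation: [-3.141, -0.0, -3.118]
contact_force: [-0.7, 0.5, -0.3]
width: 0.631
```

```bash
python3 -c "
from h import *
for c in ['side','top']:
    im=get_image(c); print([(n,spot(n,im)) for n in ['turntable_grip','notch']])
go([484.3,72.3,125],4.05)"
```

```text
[('turntable_grip', [(0.68, [500.1, -105.5, 125.5]), (0.62, [482.7, 75.1, 86.2])]), ('notch', [(0.95, [566.6, 7.9, 45.1])])]
[('turntable_grip', [(0.77, [485.2, 69.9, 82.5])]), ('notch', [(0.85, [565.7, 6.7, 44.8])])]
pos [484.1  73.4 128.7] ori [-3.141 -0.    -3.126] q [ 0.04 -0.17  2.09 -0.    1.22 -1.54] qd 0.01 F [-0.3  0.5  0.1] t 8.7
dp mm [-0.2 -1.1  3.7] twist [-0.    -0.    -0.893]
```

Call:
{"method": "carry_out", "body": {"deltas": [{"dp": [0.0, 0.0, 0.0], "twist": [0.0, 0.0, -0.12]}, {"dp": [0.0, 0.0, 0.0], "twist": [0.0, 0.0, -0.12]}, {"dp": [0.0, 0.0, 0.0], "twist": [0.0, 0.0, -0.12]}, {"dp": [0.0, 0.0, 0.0], "twist": [0.0, 0.0, -0.12]}, {"dp": [0.0, 0.0, 0.0], "twist": [0.0, 0.0, -0.12]}]}}

```text
t: 9.12
tool_pos: [484.1, 73.5, 128.7]
orientation: [3.141, -0.0, -2.509]
contact_force: [0.0, 0.7, 0.4]
width: 0.636
```

Call:
{"method": "carry_out", "body": {"deltas": [{"dp": [0.0, 0.0, 0.0], "twist": [0.0, 0.0, -0.12]}, {"dp": [0.0, 0.0, 0.0], "twist": [0.0, 0.0, -0.12]}, {"dp": [0.0, 0.0, 0.0], "twist": [0.0, 0.0, -0.06]}, {"dp": [0.0, 0.0, 0.0], "twist": [0.0, 0.0, 0.0]}]}}

```text
t: 9.45
tool_pos: [484.1, 73.5, 128.7]
orientation: [3.142, 0.0, -2.196]
contact_force: [0.2, 0.6, 0.9]
width: 0.631
```

```bash
python3 -c "
from h import *
go([484.3,72.6,68],4.055)"
```

```text
pos [484.1  73.5 128.7] ori [ 3.142  0.    -2.196] q [ 0.04 -0.17  2.09  0.    1.22 -2.48] qd 0.037 F [0.2 0.6 0.9] t 9.45
dp mm [ 0.6 -0.7 60.7] twist [0.    0.    0.032]
```

Call:
{"method": "carry_out", "body": {"deltas": [{"dp": [0.0005, -0.0005, 0.022], "twist": [0.0, 0.0, 0.03]}, {"dp": [0.0, 0.0, 0.02], "twist": [0.0, 0.0, 0.0]}, {"dp": [0.0, 0.0, 0.016], "twist": [0.0, 0.0, 0.0]}, {"dp": [0.0, 0.0, 0.002], "twist": [0.0, 0.0, 0.0]}, {"dp": [0.0, 0.0, 0.0], "twist": [0.0, 0.0, 0.0]}]}}

```text
t: 9.87
tool_pos: [486.3, 73.0, 69.0]
orientation: [-3.138, 0.003, -2.241]
contact_force: [0.8, -1.4, -0.3]
width: 0.636
```

Call:
{"method": "carry_out", "body": {"deltas": [{"dp": [0.0, 0.0, 0.0], "twist": [0.0, 0.0, 0.0]}, {"dp": [0.0, 0.0, 0.0], "twist": [0.0, 0.0, 0.0]}, {"dp": [0.0, 0.0, 0.0], "twist": [0.0, 0.0, 0.0]}, {"dp": [0.0, 0.0, 0.0], "twist": [0.0, 0.0, 0.0]}, {"dp": [0.0, 0.0, 0.0], "twist": [0.0, 0.0, 0.0]}], "claw": 0.0}}

```text
t: 10.28
tool_pos: [488.5, 73.1, 72.8]
orientation: [-3.134, 0.007, -2.244]
contact_force: [0.0, -0.2, -0.4]
width: 0.335
```

Call:
{"method": "carry_out", "body": {"deltas": [{"dp": [0.0, 0.0, 0.0], "twist": [0.0, 0.0, 0.0]}, {"dp": [0.0, 0.0, 0.0], "twist": [0.0, 0.0, 0.0]}, {"dp": [0.0, 0.0, 0.0], "twist": [0.0, 0.0, 0.0]}, {"dp": [0.0, 0.0, 0.0], "twist": [0.0, 0.0, 0.0]}, {"dp": [0.0, 0.0, 0.0], "twist": [0.0, 0.0, 0.0]}]}}

```text
t: 10.7
tool_pos: [486.8, 75.3, 73.8]
orientation: [-3.141, 0.008, -2.246]
contact_force: [0.6, -0.0, -0.7]
width: 0.148
```

```bash
python3 -c "
from h import *
go([484.3,72.6,68],0.075+np.pi)"
```

```text
pos [486.8  75.3  73.8] ori [-3.141  0.008 -2.246] q [ 0.04 -0.1   2.12  0.01  1.11 -2.43] qd 0.003 F [ 0.6 -0.  -0.7] t 10.7
dp mm [3.7 0.3 5.8] twist [0.002 0.008 0.821]
```

Call:
{"method": "carry_out", "body": {"deltas": [{"dp": [0.0, -0.0004, 0.0], "twist": [0.0, 0.0, 0.1]}, {"dp": [0.0, -0.0004, 0.0], "twist": [0.0, 0.0, 0.1]}, {"dp": [0.0, -0.0004, 0.0], "twist": [0.0, 0.0, 0.1]}, {"dp": [0.0, -0.0004, 0.0], "twist": [0.0, 0.0, 0.1]}, {"dp": [0.0, -0.0004, 0.0], "twist": [0.0, 0.0, 0.1]}]}}

```text
t: 11.12
tool_pos: [487.8, 73.8, 73.8]
orientation: [3.138, 0.007, -2.766]
contact_force: [-0.5, 1.0, -0.3]
width: 0.147
```

Call:
{"method": "carry_out", "body": {"deltas": [{"dp": [0.0, -0.0004, 0.0], "twist": [0.0, 0.0, 0.1]}, {"dp": [0.0, -0.0004, 0.0], "twist": [0.0, 0.0, 0.1]}, {"dp": [0.0, 0.0, 0.0], "twist": [0.0, 0.0, 0.05]}, {"dp": [0.0, 0.0, 0.0], "twist": [0.0, 0.0, 0.0]}]}}

```text
t: 11.45
tool_pos: [488.1, 72.9, 73.8]
orientation: [3.138, 0.006, -3.03]
contact_force: [-0.4, 1.6, -0.3]
width: 0.149
```

```bash
python3 -c "
from h import *
go([484.3,72.6,74],0.07+np.pi)
for c in ['side','top']:
    im=get_image(c); print([(n,spot(n,im)) for n in ['notch','catch','latch_hinge','latch_grip','turntable_grip']])
"
```

```text
pos [488.1  72.9  73.8] ori [ 3.138  0.006 -3.03 ] q [ 0.04 -0.1   2.12  0.    1.11 -1.65] qd 0.031 F [-0.4  1.6 -0.3] t 11.45
dp mm [ 3.8  0.1 -0.2] twist [0.004 0.006 0.041]
[('notch', [(0.56, [495.5, -28.6, 45.3])]), ('catch', [(0.69, [494.1, -32.9, 47.3])]), ('latch_hinge', [(0.7, [498.4, -93.2, 63.3])]), ('latch_grip', [(0.67, [498.5, -29.0, 45.2]), (0.66, [499.7, -107.6, 127.5])]), ('turntable_grip', [(0.8, [484.8, 71.6, 90.9])])]
[('notch', [(0.74, [495.9, -33.5, 46.6]), (0.65, [484.3, 72.4, -0.7])]), ('catch', [(0.61, [491.2, -32.3, 43.8])]), ('latch_hinge', [(0.55, [496.8, -94.7, 65.4])]), ('latch_grip', [(0.51, [493.6, -110.6, 131.4])]), ('turntable_grip', [(0.58, [483.5, 70.4, 85.7])])]
```

Call:
{"method": "carry_out", "body": {"deltas": [{"dp": [0.0, -0.0001, 0.0], "twist": [0.0, 0.0, 0.04]}, {"dp": [0.0, 0.0, 0.0], "twist": [0.0, 0.0, 0.0]}, {"dp": [0.0, 0.0, 0.0], "twist": [0.0, 0.0, 0.0]}]}}

```text
t: 12.3
tool_pos: [488.0, 72.8, 73.8]
orientation: [3.138, 0.006, -3.069]
contact_force: [-1.1, 1.4, -0.1]
width: 0.144
```

Run:
```python
from h import *
go([484.3,72.6,74],0.07+np.pi)
a=[get_image(c) for c in ['side','top']]
for im in a: print([(n,spot(n,im)) for n in ['notch','catch','latch_hinge','latch_grip']])
for im in a: print([[pix(p,im).round(1).tolist()] for p in ([491.5,-32.2,46],[496,-93.4,66])])
c=np.hstack([cv2.resize(i["frame"][int(p[1])-40:int(p[1])+40,int(p[0])-40:int(p[0])+40],(400,400),interpolation=cv2.INTER_CUBIC) for i in a for p in [pix([493,-50,66],i)]])
cv2.imwrite("pics/c2.png",c)
```

```text
pos [488.   72.8  73.8] ori [ 3.138  0.006 -3.069] q [ 0.04 -0.1   2.12  0.    1.11 -1.61] qd 0.007 F [-1.1  1.4 -0.1] t 12.3
dp mm [ 3.7  0.1 -0.2] twist [0.004 0.006 0.002]
[('notch', [(0.84, [490.4, -31.8, 46.7])]), ('catch', [(0.93, [492.0, -34.0, 45.1]), (0.34, [491.3, -26.1, 45.1])]), ('latch_hinge', [(0.49, [497.4, -94.2, 66.2])]), ('latch_grip', [(0.68, [498.1, -94.5, 66.0]), (0.66, [492.9, -33.4, 47.8])])]
[('notch', [(0.66, [488.0, -34.0, 46.9])]), ('catch', []), ('latch_hinge', [(0.64, [495.1, -95.4, 67.7])]), ('latch_grip', [(0.66, [495.6, -107.4, 131.4])])]
[[[249.4, 213.6]], [[266.6, 220.2]]]
[[[253.7, 210.3]], [[275.2, 208.1]]]
```

View pics/c2.png

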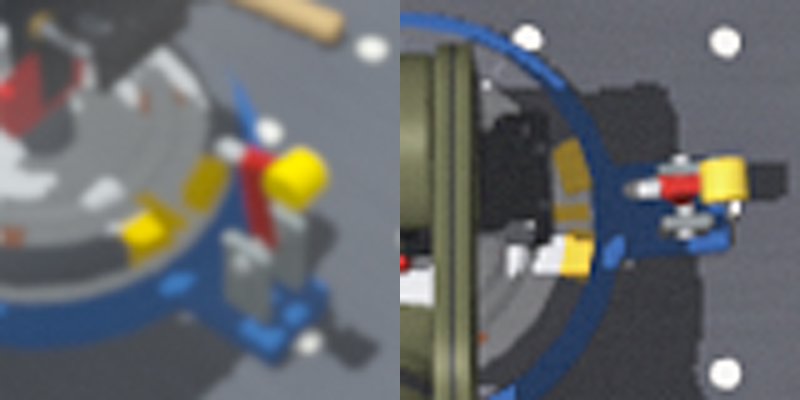

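The crops show the notch with its yellow blocks at the latch (side crop at (170,205), top crop at (574,211)), and the network offset is within about 2 mm. The latch is still thrown back. I release and rise.

Call:
{"method": "carry_out", "body": {"deltas": [{"dp": [0.0, 0.0, 0.0], "twist": [0.0, 0.0, 0.0]}, {"dp": [0.0, 0.0, 0.0], "twist": [0.0, 0.0, 0.0]}, {"dp": [0.0, 0.0, 0.0], "twist": [0.0, 0.0, 0.0]}, {"dp": [0.0, 0.0, 0.0], "twist": [0.0, 0.0, 0.0]}, {"dp": [0.0, 0.0, 0.0], "twist": [0.0, 0.0, 0.0]}], "claw": 0.06}}

```text
t: 13.22
tool_pos: [488.7, 72.6, 74.2]
orientation: [3.137, 0.007, -3.07]
contact_force: [-0.4, 0.2, -0.1]
width: 0.441
```

Call:
{"method": "carry_out", "body": {"deltas": [{"dp": [0.0, 0.0, -0.02], "twist": [0.0, 0.0, 0.0]}, {"dp": [0.0, 0.0, -0.035], "twist": [0.0, 0.0, 0.0]}, {"dp": [0.0, 0.0, -0.035], "twist": [0.0, 0.0, 0.12]}, {"dp": [0.0, 0.0, -0.03], "twist": [0.0, 0.0, 0.12]}, {"dp": [0.0, 0.0, 0.0], "twist": [0.0, 0.0, 0.12]}]}}

```text
t: 13.63
tool_pos: [485.2, 71.8, 195.5]
orientation: [3.138, -0.004, 2.84]
contact_force: [1.3, 0.3, 1.7]
width: 0.626
```

Call:
{"method": "carry_out", "body": {"deltas": [{"dp": [0.0, 0.0, 0.0], "twist": [0.0, 0.0, 0.12]}, {"dp": [0.0, 0.0, 0.0], "twist": [0.0, 0.0, 0.12]}, {"dp": [0.0, 0.0, 0.0], "twist": [0.0, 0.0, 0.12]}, {"dp": [0.0, 0.0, 0.0], "twist": [0.0, 0.0, 0.12]}, {"dp": [0.0, 0.0, 0.0], "twist": [0.0, 0.0, 0.12]}]}}

```text
t: 14.05
tool_pos: [487.7, 71.8, 201.0]
orientation: [3.133, -0.0, 2.215]
contact_force: [-0.1, 0.4, -0.7]
width: 0.632
```

Call:
{"method": "carry_out", "body": {"deltas": [{"dp": [0.0, 0.0, 0.0], "twist": [0.0, 0.0, 0.12]}, {"dp": [0.0, 0.0, 0.0], "twist": [0.0, 0.0, 0.12]}, {"dp": [0.0, 0.0, 0.0], "twist": [0.0, 0.0, 0.12]}, {"dp": [0.0, 0.0, 0.0], "twist": [0.0, 0.0, 0.12]}, {"dp": [0.0, 0.0, 0.0], "twist": [0.0, 0.0, 0.08]}]}}

```text
t: 14.47
tool_pos: [487.7, 71.7, 201.3]
orientation: [3.134, -0.005, 1.629]
contact_force: [-0.1, -0.1, -0.3]
width: 0.633
```

Run:
```python
from h import *
go([495.5,-107.5,185],0.07+np.pi/2)
a=[get_image(c) for c in ['side','top']]
for im in a: print([(n,spot(n,im)) for n in ['notch','catch','latch_hinge','latch_grip']])
```

```text
pos [487.7  71.7 201.3] ori [ 3.134 -0.005  1.629] q [ 0.03 -0.23  2.01  0.01  1.35 -0.03] qd 0.982 F [-0.1 -0.1 -0.3] t 14.47
dp mm [-179.4   -2.9   15.4] twist [ 0.008 -0.005 -0.011]
[('notch', [(0.63, [492.8, -32.3, 43.1]), (0.63, [486.3, 73.8, 89.4])]), ('catch', [(0.83, [492.5, -35.3, 46.9])]), ('latch_hinge', [(0.55, [497.2, -94.6, 64.5])]), ('latch_grip', [(0.8, [497.0, -107.1, 124.5])])]
[('notch', [(0.61, [487.3, -35.3, 47.2])]), ('catch', [(0.65, [489.6, -28.5, 45.0])]), ('latch_hinge', [(0.65, [497.5, -95.0, 65.4])]), ('latch_grip', [(0.44, [492.7, -107.0, 129.2])])]
```

Call:
{"method": "carry_out", "body": {"deltas": [{"dp": [-0.035, -0.001, 0.0], "twist": [0.008, -0.005, 0.0]}, {"dp": [-0.035, -0.001, 0.0], "twist": [0.0, 0.0, 0.0]}, {"dp": [-0.035, -0.001, 0.0], "twist": [0.0, 0.0, 0.0]}, {"dp": [-0.035, 0.0, 0.0], "twist": [0.0, 0.0, 0.0]}, {"dp": [-0.035, 0.0, 0.0], "twist": [0.0, 0.0, 0.0]}]}}

```text
t: 15.38
tool_pos: [497.2, -102.9, 201.4]
orientation: [3.14, -0.002, 1.651]
contact_force: [0.5, 0.5, 0.1]
width: 0.637
```

Call:
{"method": "carry_out", "body": {"deltas": [{"dp": [0.0, 0.0, 0.0], "twist": [0.0, 0.0, 0.0]}, {"dp": [0.0, 0.0, 0.0], "twist": [0.0, 0.0, 0.0]}]}}

```text
t: 15.55
tool_pos: [497.2, -108.9, 201.6]
orientation: [3.14, 0.0, 1.644]
contact_force: [-0.7, 0.1, 0.0]
width: 0.631
```

Run:
```python
from h import *
go([495.5,-108,112],0.07+np.pi/2)
```

```text
pos [ 497.2 -108.9  201.6] ori [3.14  0.    1.644] q [-0.32 -0.19  1.98  0.    1.35 -0.39] qd 0.054 F [-0.7  0.1  0. ] t 15.55
dp mm [ 1.  -1.8 89.6] twist [0.002 0.    0.003]
```

Descending around the latch grip, with the fingers open 60 mm.

Call:
{"method": "carry_out", "body": {"deltas": [{"dp": [0.001, -0.0015, 0.025], "twist": [0.0, 0.0, 0.0]}, {"dp": [0.0, 0.0, 0.025], "twist": [0.0, 0.0, 0.0]}, {"dp": [0.0, 0.0, 0.022], "twist": [0.0, 0.0, 0.0]}, {"dp": [0.0, 0.0, 0.008], "twist": [0.0, 0.0, 0.0]}, {"dp": [0.0, 0.0, 0.0], "twist": [0.0, 0.0, 0.0]}]}}

```text
t: 15.97
tool_pos: [497.8, -105.8, 121.6]
orientation: [3.134, 0.001, 1.647]
contact_force: [-0.2, 0.9, -0.9]
width: 0.628
```

Run:
```python
from h import *
go([495.5,-108,112],0.07+np.pi/2)
a=[get_image(c) for c in ['side','top']]
c=np.hstack([cv2.resize(i["frame"][int(p[1])-40:int(p[1])+40,int(p[0])-40:int(p[0])+40],(400,400),interpolation=cv2.INTER_CUBIC) for i in a for p in [pix([495,-108,120],i)]])
cv2.imwrite("pics/c3.png",c)
go([495.5,-108,112],0.07+np.pi/2)
```

```text
pos [ 497.8 -105.8  121.6] ori [3.134e+00 1.000e-03 1.647e+00] q [-0.32 -0.12  2.05  0.    1.2  -0.39] qd 0.019 F [-0.2  0.9 -0.9] t 15.97
dp mm [-2.  -2.5  9.6] twist [0.007 0.001 0.006]
pos [ 498.9 -106.2  123.5] ori [3.132e+00 2.000e-03 1.647e+00] q [-0.32 -0.12  2.05  0.    1.2  -0.39] qd 0.029 F [-0.2  0.2 -0.4] t 16.07
dp mm [-1.5 -3.6 11.5] twist [0.01  0.002 0.006]
```

View pics/c3.png

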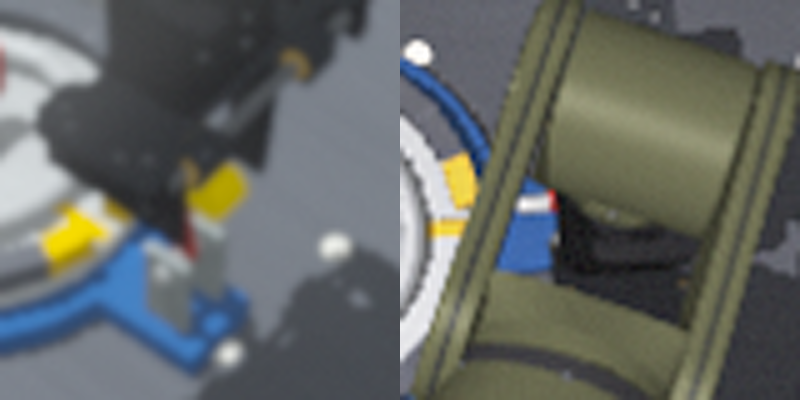

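The side crop shows the near finger in front of the latch arm at about (180,215), with no contact force. The top view is hidden by the arm. I correct by a few mm and close.

Call:
{"method": "carry_out", "body": {"deltas": [{"dp": [-0.0015, -0.0035, 0.011], "twist": [0.01, 0.002, 0.0]}, {"dp": [0.0, 0.0, 0.0], "twist": [0.0, 0.0, 0.0]}, {"dp": [0.0, 0.0, 0.0], "twist": [0.0, 0.0, 0.0]}, {"dp": [0.0, 0.0, 0.0], "twist": [0.0, 0.0, 0.0]}, {"dp": [0.0, 0.0, 0.0], "twist": [0.0, 0.0, 0.0]}], "claw": 0.0, "grip_force": 10}}

```text
t: 16.48
tool_pos: [498.8, -108.4, 117.0]
orientation: [3.134, 0.004, 1.648]
contact_force: [0.8, -0.4, 0.4]
width: 0.342
```

Call:
{"method": "carry_out", "body": {"deltas": [{"dp": [0.0, 0.0, 0.0], "twist": [0.0, 0.0, 0.0]}, {"dp": [0.0, 0.0, 0.0], "twist": [0.0, 0.0, 0.0]}, {"dp": [0.0, 0.0, 0.0], "twist": [0.0, 0.0, 0.0]}, {"dp": [0.0, 0.0, 0.0], "twist": [0.0, 0.0, 0.0]}]}}

```text
t: 16.82
tool_pos: [499.3, -108.6, 117.9]
orientation: [3.133, 0.004, 1.648]
contact_force: [-0.1, 0.6, -1.1]
width: 0.23
```

Run:
```python
from h import *
go([495.5,-108,112],0.07+np.pi/2)
```

```text
pos [ 499.3 -108.6  117.9] ori [3.133 0.004 1.648] q [-0.32 -0.11  2.05 -0.    1.19 -0.4 ] qd 0.001 F [-0.1  0.6 -1.1] t 16.82
dp mm [ 0.9 -3.8  5.8] twist [0.009 0.004 0.007]
```

Gripped: 21.9 mm, matching the disc's 22 mm. I swing along the arc.

Call:
{"method": "carry_out", "body": {"deltas": [{"dp": [0.0094, 0.0, -0.0014], "twist": [0.0, 0.0, 0.0]}, {"dp": [0.0094, 0.0, 0.0], "twist": [0.0, 0.0, 0.0]}, {"dp": [0.0093, 0.0, 0.0012], "twist": [0.0, 0.0, 0.0]}, {"dp": [0.0091, 0.0, 0.0023], "twist": [0.0, 0.0, 0.0]}]}}

```text
t: 17.15
tool_pos: [496.4, -71.9, 117.2]
orientation: [3.133, 0.01, 1.646]
contact_force: [-1.4, -1.6, 0.4]
width: 0.227
```

Run:
```python
from h import *
s=get_state(); g=s["tool_pos"]+[0,0,19]; h=np.array([496.5,-94,66.3]); u=np.array([-.07,.9975,0])
d=g-h; i=d@u; print("inward",i.round(1),"up",d[2].round(1),"r",np.hypot(i,d[2]).round(1),"ang",np.degrees(np.arctan2(d[2],i)).round(1))
go([495,-34,77],0.07+np.pi/2); print(s["width"])
```

```text
inward 22.0 up 69.9 r 73.3 ang 72.5
pos [496.4 -71.9 117.2] ori [3.133 0.01  1.646] q [-0.25 -0.13  2.08 -0.01  1.19 -0.32] qd 0.229 F [-1.4 -1.6  0.4] t 17.15
dp mm [38.3  1.2 39.9] twist [0.008 0.01  0.006]
0.22662989277580495
```

Call:
{"method": "carry_out", "body": {"deltas": [{"dp": [0.0087, 0.0, 0.0045], "twist": [0.0, 0.0, 0.0]}, {"dp": [0.0082, 0.0, 0.0052], "twist": [0.0, 0.0, 0.0]}, {"dp": [0.0075, 0.0, 0.006], "twist": [0.0, 0.0, 0.0]}]}}

```text
t: 17.4
tool_pos: [494.2, -43.6, 101.8]
orientation: [3.133, 0.009, 1.648]
contact_force: [-1.5, -1.7, 1.3]
width: 0.232
```

Call:
{"method": "carry_out", "body": {"deltas": [{"dp": [0.0066, 0.0, 0.007], "twist": [0.0, 0.0, 0.0]}, {"dp": [0.0057, 0.0, 0.0078], "twist": [0.0, 0.0, 0.0]}, {"dp": [0.0045, 0.0, 0.0085], "twist": [0.0, 0.0, 0.0]}]}}

```text
t: 17.65
tool_pos: [492.5, -23.3, 75.6]
orientation: [3.133, 0.007, 1.65]
contact_force: [-0.9, -0.7, 8.0]
width: 0.231
```

Run:
```python
from h import *
s=get_state(); g=s["tool_pos"]+[0,0,19]; h=np.array([496.5,-94,66.3]); u=np.array([-.07,.9975,0])
d=g-h; i=d@u; print("inward",i.round(1),"up",d[2].round(1),"r",np.hypot(i,d[2]).round(1),"ang",np.degrees(np.arctan2(d[2],i)).round(1))
go([495,-34,77],0.07+np.pi/2); print(s["width"])
a=[get_image(c) for c in ['side','top']]
for im in a: print([(n,spot(n,im)) for n in ['notch','latch_grip']])
c=np.hstack([cv2.resize(i["frame"][int(p[1])-40:int(p[1])+40,int(p[0])-40:int(p[0])+40],(400,400),interpolation=cv2.INTER_CUBIC) for i in a for p in [pix([493,-50,80],i)]])
cv2.imwrite("pics/c4.png",c)
```

```text
inward 70.8 up 28.3 r 76.3 ang 21.8
pos [492.5 -23.3  75.6] ori [3.133 0.007 1.65 ] q [-0.15 -0.1   2.12 -0.01  1.11 -0.23] qd 0.227 F [-0.9 -0.7  8. ] t 17.65
dp mm [-10.9   1.6  -1.3] twist [0.009 0.007 0.009]
0.23132224894655465
[('notch', [(0.89, [496.9, -31.1, 44.8])]), ('latch_grip', [(0.76, [491.7, -28.9, 93.7]), (0.16, [501.3, -357.7, 7.2])])]
[('notch', []), ('latch_grip', [])]
```

View pics/c4.png

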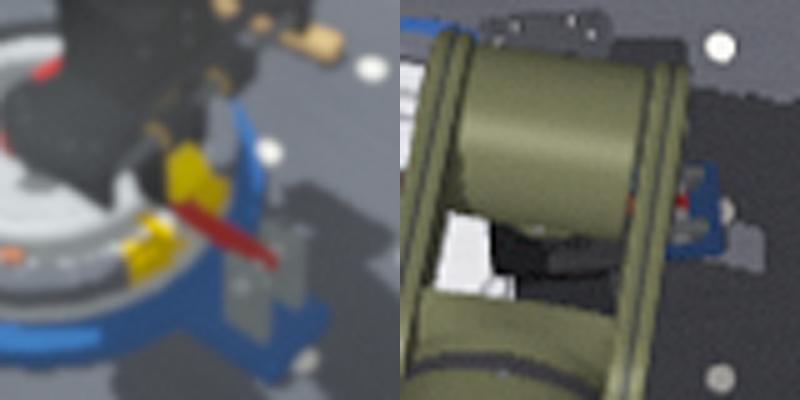

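The side crop shows the red arm running from the hinge at (270,262) down to the notch at (185,205), nearly closed. The network puts the grip at z≈94, against 96 when closed. I release, rise and check.

Call:
{"method": "carry_out", "body": {"deltas": [{"dp": [0.0, 0.0, 0.0], "twist": [0.0, 0.0, 0.0]}, {"dp": [0.0, 0.0, 0.0], "twist": [0.0, 0.0, 0.0]}, {"dp": [0.0, 0.0, 0.0], "twist": [0.0, 0.0, 0.0]}, {"dp": [0.0, 0.0, 0.0], "twist": [0.0, 0.0, 0.0]}, {"dp": [0.0, 0.0, 0.0], "twist": [0.0, 0.0, 0.0]}], "claw": 0.06}}

```text
t: 18.37
tool_pos: [492.9, -26.0, 76.4]
orientation: [3.133, 0.01, 1.647]
contact_force: [-0.1, -0.1, -0.4]
width: 0.523
```

Call:
{"method": "carry_out", "body": {"deltas": [{"dp": [0.0, 0.0, -0.02], "twist": [0.009, 0.007, 0.0]}, {"dp": [0.0, 0.0, -0.03], "twist": [0.0, 0.0, 0.0]}, {"dp": [0.0, 0.0, -0.02], "twist": [0.0, 0.0, 0.0]}, {"dp": [0.0, 0.0, 0.0], "twist": [0.0, 0.0, 0.0]}]}}

```text
t: 18.7
tool_pos: [490.9, -26.5, 146.9]
orientation: [-3.136, 0.002, 1.646]
contact_force: [0.6, 0.6, -0.3]
width: 0.629
```

Run:
```python
from h import *
go([492.3,-34,130],0.07+np.pi/2)
for c in ['side','top']:
    im=get_image(c); print([(n,spot(n,im)) for n in ['notch','catch','latch_grip']])
```

```text
pos [490.9 -26.5 146.9] ori [-3.136e+00  2.000e-03  1.646e+00] q [-0.16 -0.18  2.06 -0.    1.26 -0.24] qd 0.025 F [ 0.6  0.6 -0.3] t 18.7
dp mm [-7.5  0.9 17. ] twist [-0.006  0.002  0.006]
[('notch', [(0.93, [493.5, -29.0, 44.6])]), ('catch', [(0.57, [495.9, -36.2, 43.8])]), ('latch_grip', [(0.61, [492.4, -33.1, 94.6])])]
[('notch', []), ('catch', []), ('latch_grip', [])]
```

The grip stands at z≈95 and looks closed. To be sure, I press lightly on its top with the fingers shut.

Call:
{"method": "carry_out", "body": {"deltas": [{"dp": [-0.0075, 0.001, 0.01], "twist": [0.0, 0.0, 0.0]}, {"dp": [0.0, 0.0, 0.0], "twist": [0.0, 0.0, 0.0]}, {"dp": [0.0, 0.0, 0.0], "twist": [0.0, 0.0, 0.0]}, {"dp": [0.0, 0.0, 0.0], "twist": [0.0, 0.0, 0.0]}, {"dp": [0.0, 0.0, 0.0], "twist": [0.0, 0.0, 0.0]}], "claw": 0.0}}

```text
t: 19.52
tool_pos: [487.5, -33.9, 126.9]
orientation: [-3.121, -0.001, 1.647]
contact_force: [-0.1, -0.2, -0.5]
width: 0.338
```

Call:
{"method": "carry_out", "body": {"deltas": [{"dp": [0.0, 0.0, 0.0], "twist": [0.0, 0.0, 0.0]}, {"dp": [0.0, 0.0, 0.0], "twist": [0.0, 0.0, 0.0]}, {"dp": [0.0, 0.0, 0.0], "twist": [0.0, 0.0, 0.0]}, {"dp": [0.0, 0.0, 0.0], "twist": [0.0, 0.0, 0.0]}, {"dp": [0.0, 0.0, 0.0], "twist": [0.0, 0.0, 0.0]}]}}

```text
t: 19.93
tool_pos: [487.8, -33.9, 127.4]
orientation: [-3.122, -0.001, 1.647]
contact_force: [0.0, -0.2, -0.6]
width: 0.017
```

Run:
```python
from h import *
go([492.3,-34,112],0.07+np.pi/2)
```

```text
pos [487.8 -33.9 127.4] ori [-3.122e+00 -1.000e-03  1.647e+00] q [-0.18 -0.15  2.08 -0.    1.24 -0.25] qd 0.003 F [ 0.  -0.2 -0.6] t 19.93
dp mm [-0.5  4.8 15.3] twist [-0.019 -0.001  0.006]
```

Call:
{"method": "carry_out", "body": {"deltas": [{"dp": [0.0, 0.0045, 0.01], "twist": [-0.019, 0.0, 0.0]}, {"dp": [0.0, 0.0, 0.004], "twist": [0.0, 0.0, 0.0]}, {"dp": [0.0, 0.0, 0.0], "twist": [0.0, 0.0, 0.0]}]}}

```text
t: 20.18
tool_pos: [492.9, -33.5, 114.0]
orientation: [3.14, -0.001, 1.647]
contact_force: [0.0, -0.5, 0.3]
width: 0.004
```

Call:
{"method": "carry_out", "body": {"deltas": [{"dp": [0.0, 0.0, 0.002], "twist": [0.0, 0.0, 0.0]}, {"dp": [0.0, 0.0, 0.002], "twist": [0.0, 0.0, 0.0]}]}}

```text
t: 20.35
tool_pos: [493.0, -33.5, 110.4]
orientation: [3.14, -0.001, 1.647]
contact_force: [-0.7, 1.1, 0.9]
width: 0.004
```

Call:
{"method": "carry_out", "body": {"deltas": [{"dp": [0.0, 0.0, 0.001], "twist": [0.0, 0.0, 0.0]}, {"dp": [0.0, 0.0, 0.001], "twist": [0.0, 0.0, 0.0]}]}}

```text
t: 20.52
tool_pos: [493.2, -33.2, 109.0]
orientation: [3.14, -0.001, 1.647]
contact_force: [-2.7, 0.1, 6.5]
width: 0.005
```

Call:
{"method": "carry_out", "body": {"deltas": [{"dp": [0.0, 0.0, 0.001], "twist": [0.0, 0.0, 0.0]}, {"dp": [0.0, 0.0, 0.001], "twist": [0.0, 0.0, 0.0]}]}}

```text
t: 20.68
tool_pos: [493.3, -33.2, 109.1]
orientation: [3.141, -0.001, 1.647]
contact_force: [-3.8, 0.6, 5.8]
width: 0.004
```

Firm contact at z = 109, exactly the closed height of the grip's top. I rise clear and look.

Call:
{"method": "carry_out", "body": {"deltas": [{"dp": [0.0, 0.0, -0.015], "twist": [0.0, 0.0, 0.0]}, {"dp": [0.0, 0.0, -0.035], "twist": [0.0, 0.0, 0.0]}, {"dp": [0.0, 0.0, -0.035], "twist": [0.0, 0.0, 0.0]}, {"dp": [0.0, 0.0, -0.035], "twist": [0.0, 0.0, 0.0]}, {"dp": [0.035, 0.0, 0.0], "twist": [0.0, 0.0, 0.0]}]}}

```text
t: 21.1
tool_pos: [488.8, -1.4, 231.0]
orientation: [-3.135, -0.0, 1.642]
contact_force: [1.1, -0.0, 1.4]
width: 0.009
```

Call:
{"method": "carry_out", "body": {"deltas": [{"dp": [0.035, 0.0, 0.0], "twist": [0.0, 0.0, 0.0]}, {"dp": [0.035, 0.0, 0.0], "twist": [0.0, 0.0, 0.0]}, {"dp": [0.035, 0.0, 0.0], "twist": [0.0, 0.0, 0.0]}, {"dp": [0.035, 0.0, 0.0], "twist": [0.0, 0.0, 0.0]}, {"dp": [0.035, 0.0, 0.0], "twist": [0.0, 0.0, 0.0]}]}}

```text
t: 21.52
tool_pos: [479.1, 177.3, 237.4]
orientation: [3.135, 0.001, 1.633]
contact_force: [0.8, -0.3, 0.7]
width: 0.003
```

Call:
{"method": "carry_out", "body": {"deltas": [{"dp": [0.035, 0.0, 0.0], "twist": [0.0, 0.0, 0.0]}, {"dp": [0.035, 0.0, 0.0], "twist": [0.0, 0.0, 0.0]}, {"dp": [0.0, 0.0, 0.0], "twist": [0.0, 0.0, 0.0]}, {"dp": [0.0, 0.0, 0.0], "twist": [0.0, 0.0, 0.0]}, {"dp": [0.0, 0.0, 0.0], "twist": [0.0, 0.0, 0.0]}]}}

```text
t: 21.93
tool_pos: [472.8, 256.9, 237.7]
orientation: [3.134, 0.0, 1.642]
contact_force: [0.3, 0.1, 0.2]
width: 0.003
```

Run:
```python
from h import *
a=[get_image(c) for c in ['side','top']]
for im in a: print([(n,spot(n,im)) for n in ['notch','catch','latch_grip','spare_ring_mid','wire_brush_mid','square_mid']])
c=np.hstack([cv2.resize(i["frame"][int(p[1])-50:int(p[1])+50,int(p[0])-50:int(p[0])+50],(400,400),interpolation=cv2.INTER_CUBIC) for i in a for p in [pix([493,-40,70],i)]])
cv2.imwrite("pics/c5.png",c)
go([0,0,0],0)
```

```text
[('notch', [(0.55, [493.7, -31.1, 43.9])]), ('catch', [(0.86, [491.8, -33.6, 44.9])]), ('latch_grip', [(0.46, [489.5, -30.2, 93.3])]), ('spare_ring_mid', [(0.83, [475.9, 330.8, 6.7])]), ('wire_brush_mid', [(0.75, [669.1, 115.1, 9.1])]), ('square_mid', [(0.64, [497.4, -357.5, 9.0])])]
[('notch', [(0.94, [492.2, -32.5, 45.0])]), ('catch', []), ('latch_grip', [(0.46, [497.4, -358.5, 7.2]), (0.45, [488.7, -33.2, 94.3])]), ('spare_ring_mid', []), ('wire_brush_mid', [(0.66, [666.5, 116.3, 8.3])]), ('square_mid', [(0.92, [500.8, -357.8, 8.7])])]
pos [473.  256.6 237.9] ori [ 3.133 -0.     1.641] q [ 0.4  -0.14  1.88 -0.    1.4   0.33] qd 0.002 F [-0.3 -0.2  0.1] t 22.63
dp mm [-222.9 -491.7  233.8] twist [ 0.006 -0.007  1.641]
```

View pics/c5.png

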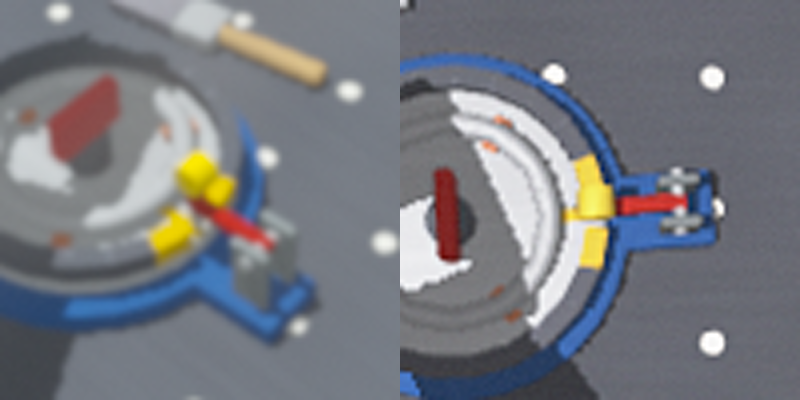

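The crops show the latch closed. The red arm lies level from the hinge to the notch, and the yellow grip sits between the yellow blocks (side crop (197,175), top crop (596,200)). The bystanders are where they were, so I hand in.

```bash
python3 -c "
from rig import *
print(job_done())"
```

```text
the job is handed in; nothing more can be done
None
```

The turntable is turned to the latch, the latch is closed with its pin in the notch, and the job is handed in at about 22.6 s on the robot clock. I turned it clockwise by the red bar, about 88° in the first grip. Then I let go, wound the tool back half a turn, took a fresh grip and turned it another 47°. After that I swung the latch over by its yellow grip, let go, pressed lightly on its top, and moved the arm clear.

**Last checks:**
- **Latch:** a press of about 6 N on the grip stopped firmly at z = 109 mm, the closed height. The networks put the grip centre at z ≈ 94 mm (closed value 96 mm), and the last pictures show the arm level in the notch.
- **Notch:** it stands within about 2 mm of the catch.
- **Spare ring, brush and square:** all are at their first positions, within the networks' error. The ring was only seen by the side camera in the last check, because the arm hid it from the top.
- **Disagreements:** a few low-confidence network reports named the wrong part and I ignored them. My first two move calls were refused because they left out the twist, and nothing moved.

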